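# Start and run on the canister lid

## Robot

A 7-joint arm with a two-finger parallel gripper is mounted at the origin on the work surface. World frame = base frame: x ahead of the robot, y to its left, z up, the work surface at z = 0. Lengths are in m, angles in degrees, forces in N, time in s.
With the tool pointing down it reaches from about 0.425 to 0.95 m from the base axis. Payload 4.7 kg.
Tool frame: the origin (TCP) lies midway between the tips of the shut fingers; the grasp point (between the pads) lies 19 mm behind it; z points along the fingers, y is the direction in which the jaws open and shut (so a half turn about z gives the same grasp; the last joint's range is limited). The gripper opens to 85 mm and grips with 20 to 120 N. Pads are 22 mm wide; open, the fingers measure 114 mm over their backs; the gripper's body (76 mm by 85 mm) begins 54 mm behind the grasp point. The pads swing forward as they close: fully open they stand 13 mm farther back than shut.
Start: joints at [68.016, 26.849, -2.785, 87.806, 1.381, 65.374, -4.715], TCP at [0.235, -0.633, 0.231] pointing down, gripper open.
Joint ranges: [-148.3, 148.3], [-19.14, 114.17], [-79.39, 73.82], [5.75, 140.21], [-59.74, 239.74], [12.07, 113.84], [-152.46, 152.46]. Speed limits (degrees/s): [147.25, 147.25, 180, 180, 180, 180, 180].

## Interface

Orientations are given as a 3x3 rotation matrix whose columns are the frame's x, y, z axes.
In Python, from station import * gives the robot as it stands.
- The arm moves only by the tool step_arm, never from a script. Its argument "motion" is a list of rows, each a list of 2 entries, a list of its own where there are three numbers: the shift along the tool's x, y, z in mm, then the turn, a rotation vector about the tool's x, y, z in degrees. A call has 1 to 5 rows; each row is the pose to reach, as a shift and turn from the pose commanded when the call began, along the tool's axes at that moment; what a row does not reach only later rows make up. A row lasts 1/8 s, in which the tool goes at most 62.5 mm and 10.7 degrees, less where a joint would pass 70% of its speed; a pose out of reach is approached as far as the arm can. A call with a gripper value outside its range is refused whole. "jaw" is the opening in per cent of the stroke, from 0 (shut) to 100 (fully open), set as the call begins (left out, the last holds). The fingers move at their own pace and stop on an object; "newtons" is the grip in N (left out, the last holds). Time passes only in rows, so rows that repeat a pose let the fingers close. It gives the time, the measured TCP pose, the force and the opening at its end, in the units of the state.
- state(): the state, without advancing time (a new reading comes with each control period).
- get_image(name): name is "scene" or "top" or "wrist"; returns the picture (400x640x3 uint8, red, green, blue); there is no depth.
- camera_model(name): a dict with "mtx" (3x3 intrinsics, pixels), "k1" (the pictures are not rectified: a ray, as slopes to the right and down, at radius r is drawn at 1 + k1 r^2 times it, then the intrinsics apply), "origin" and "orientation" of the camera in the world. Camera axes: x right, y down, z forward; pixel columns grow to the right and rows downward; lengths in m; the calibration is good to about 2 mm. A picture is of the moment at which its call begins: read the wrist's pose just before it. camera_model takes no time and is no camera call; for the wrist camera it gives the pose at the moment of the call.
- close_job(): hands the job in, once; it reports no verdict.
Trained networks look in the newest picture that a camera, given by its name, has taken for a name from the list of things; names that differ only in an ending like _2 or _b are one class to them, and where a whole thing is asked for, a point or a joint stands for the part that bears it (a point fixed in the world has none). Each returns a list of dicts, best first, with "score" (0 to 1); they miss things now and then, are a little off and sometimes report something else, mostly with a low value. They report only what shows in the picture. A call takes as long as a camera call. They do not tell look-alikes from the thing itself.
- find_in(name, camera): "centre" ([x, y, z] in m, in the coordinates of the camera as it stood for that picture, good to about 4 mm: the middle of the surface that is visible of it).
The state is a dict: "t": time; "joint_positions": joint angles; "dq": joint speeds; "effort": joint torques, N m; "tool_pos": TCP position; "orientation": TCP orientation; "ft_force": force on the tool from outside, world axes, zero at the start; "ft_torque": the same for the moment, N m; "width": opening from 0.0 (shut) to 1.0 (fully open).
Only numpy, scipy, OpenCV 4.12 (cv2) and the standard library are available. Lean on these libraries where they do the work, as an engineer would, in place of code of your own. Each camera call takes 0.05 s, during which the arm holds its last target.

## Task

The screw lid has only been set on the glass canister, with its thread not caught. Without lifting it off or forcing it, turn it backward (anticlockwise from above) under light pressure until you feel it drop into the thread, then turn it forward (clockwise) until it is screwed fully home, and let go. Leave the other kitchenware where it is.

Things in the scene. Friction and masses are not known exactly. Their poses are not given: they have to be found in the camera images.
- canister: round clear-glass canister, 104 mm across, fixed to the counter in a dark wooden foot (132 mm across, 14 mm high), so it does not turn. Origin: centre of the foot's underside; z up along its axis; its yaw is of no use. Shoulder 125 mm up, above it a neck with a right-hand thread of three equal starts, hidden under the lid; where they lie is not known.
- lid: loose aluminium screw lid, about 0.18 kg, 88 mm across, skirt 25.5 mm high; a bar stands across its top: 64 long (along lid x), 14 thick (y), up to 58.5 mm. Origin: on the axis, underside of skirt; z up. It starts level on the thread crests, origin 142 mm above the canister's. About 1.5 mm sideways play. Over 25 N in all between lid and glass, pressed or twisted, counts as forcing.
- lid_grip (a point): point on the lid's axis inside the bar, 48 mm above the lid's origin (22.5 mm above the lid's flat top, 10.5 mm below the bar's top); x along the bar, y across it. Good point to pinch the 14 mm thick bar from above. A gripped lid cannot fall by itself: follow it down with light pressure.
- thread_entry (a point): point on the canister's axis, 133 mm above its origin: where the lid's origin is once dropped. From the crests, turned anticlockwise (seen from above) by an unknown 10 to 75 degrees it falls freely 9 mm to here; about 10 degrees further it meets a hard stop. If held up it misses and rides over a 3 mm rise on to the next crests (120 degrees apart). Clockwise from the crests it soon jams on a stop.
- thread_home (a point): point on the canister's axis, 128 mm above its origin: where the lid's origin is when fully home. From the entry, clockwise turning brings the lid down 5 mm within the last 54 degrees, after 0 to 16 degrees of level slack, to a hard stop (lugs at 37 mm radius). Less than 1.5 mm above this point counts as home.
- spoon_holder: red ceramic spoon holder, shallow dish 120 mm across, 28 mm high with a short lip; origin: centre of underside. Leave alone
- spoon: black nylon serving spoon, 280 mm long, lying on the counter; origin near its middle. Leave alone
- colander: stainless steel colander, 224 mm across, 100 mm high, two wire handles; origin: centre of underside. Leave alone
- trivet: folded aluminium trivet of five bars, 180 x 66 x 11 mm, lying flat; origin: centre of underside. Leave alone
- crock: empty dark stoneware slow cooker crock, 264 mm across, 150 mm high, heavy, off to the robot's right; origin: centre of underside. Leave alone
Things that resemble listed ones, but are neither listed nor needed, are in the scene too. There is more than one size of the lid; the one meant has the size given above.

How it is judged (in metres and radians):
On the way, in this order (a step that is already met when the one before it is completed fails the run):
1. turned backward, the lid has dropped into the thread start (7 to 11 mm below where it was set, not yet run down) (z of lid in the frame of canister between 0.131 and 0.135 m), for 0.1 s.
2. turned forward, the lid has run down its thread and is home (z of lid in the frame of canister below 0.1295 m), for 0.2 s.
At the end, for the whole second after the job is handed in: The lid is screwed home: its origin is below 129.5 mm above the canister's origin (home is 128), within 4 mm of the canister's axis, level within 0.06 rad, at rest and let go (z of lid in the frame of canister below 0.1295 m and horizontal distance between lid and canister below 0.004 m and angle between lid's own z axis and vertical below 0.06 rad and linear speed of lid below 0.01 m/s); the robot touches nothing.
It fails at once if the lid is forced: its threads press on the glass with more than 25 N (contact force between lid and canister above 25 N).
It fails at once if the lid is lifted off the canister (z of lid in the frame of canister above 0.165 m).
It fails at once if other kitchenware is pushed more than 20 mm (distance of any of spoon_holder, spoon, colander, trivet from where it was at the start of the episode above 0.02 m).
It fails at once if the crock is struck (contact force between crock and anything else above 5 N).
It also fails if it takes over 64 s, if anything falls off the work surface, if the arm or the gripper's body presses on something with over 40 N, if the wrist force passes 120 N, or if a joint passes its speed limit or range.

## Working session

There is one attempt and no reset: what is moved stays moved. The work goes in short steps, Python scripts to look and compute and a tool call to move; the robot and the scene stay as the last step left them, time stands still between calls to the robot, and variables do not carry over. Pictures are saved under pics/ and viewed, and the job is handed in when it is done.

Besides the shell and the picture viewer there is one more tool, called after "Emit:" as name(argument=value, ...) on one line, values as JSON. step_arm: Moves the arm, as the interface text tells. Its arguments: {"type":"object","properties":{"motion":{"type":"array","items":{"type":"array"}},"jaw":{"type":"number"},"newtons":{"type":"number"}},"required":["motion"]}

```bash
mkdir -p pics; ls; python3 - <<'E'
from station import *
import cv2
s=state(); print(s)
for n in ("scene","top","wrist"):
    im=get_image(n); cv2.imwrite(f"pics/{n}0.png",im[:,:,::-1]); m=camera_model(n); print(n,m)
    for q in ("lid","canister"):
        for d in find_in(q,n):
            import numpy as np
            print(q,d['score'],np.array(m['origin'])+np.array(m['orientation'])@np.array(d['centre']))
print(state()['t'])
E
```

```text
pics
{'t': 0.0, 'joint_positions': array([68.01656542, 26.8976408 , -2.78493948, 87.87282698,  1.3825757 ,
       65.37428013, -4.71529776]), 'dq': array([ 0.08463791,  0.03943397, -0.08160651, -0.00224677, -0.04711366,
       -0.09061572, -0.0098995 ]), 'effort': array([-2.39966712e-04, -5.10308254e+01, -4.65849380e-02, -2.37714690e+01,
        1.06992951e-02,  7.52703025e-03,  1.13290463e-05]), 'tool_pos': array([ 0.23429668, -0.63242221,  0.23026414]), 'orientation': array([[ 9.37702099e-01,  3.47439485e-01, -7.60235436e-04],
       [ 3.47440305e-01, -9.37700406e-01,  1.78430292e-03],
       [-9.29357874e-05, -1.93728103e-03, -9.99998119e-01]]), 'ft_force': array([ 0.26247352, -0.02796206, -0.54411095]), 'ft_torque': array([ 0.0577925 , -0.03214445, -0.05273603]), 'width': 0.9995724250588114}
scene {'mtx': array([[413.00370445,   0.        , 309.81409802],
       [  0.        , 413.00370445, 198.74076849],
       [  0.        ,   0.        ,   1.        ]]), 'k1': -0.053560106376195654, 'origin': array([ 1.18961963, -0.86338168,  1.04051896]), 'orientation': array([[ 0.81172364,  
[... 589 characters left out ...]
[[ 0.00896862, -0.99730842,  0.07276999],
       [-0.99980489, -0.00766265,  0.01820595],
       [-0.01759934, -0.07291907, -0.99718257]])}
lid 0.89 [0.45787565 0.17714634 0.03239007]
lid 0.75 [0.67681479 0.00126921 0.02138926]
canister 0.7 [ 0.50252295 -0.05169049  0.01492365]
wrist {'mtx': array([[317.72745101,   0.        , 318.94629104],
       [  0.        , 317.72745101, 200.06556266],
       [  0.        ,   0.        ,   1.        ]]), 'k1': -0.015747820788974402, 'origin': array([ 0.30286594, -0.60791847,  0.37405674]), 'orientation': array([[ 0.34686308, -0.89865002, -0.26854078],
       [-0.93791526, -0.33264036, -0.09831251],
       [-0.00097896,  0.28596948, -0.95823823]])}
0.45
```

View pics/scene0.png

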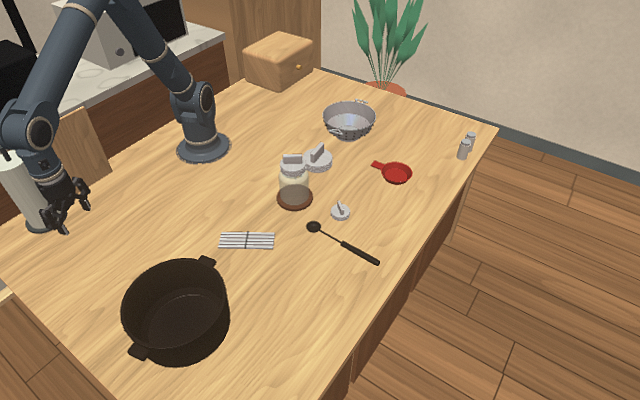

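View pics/top0.png

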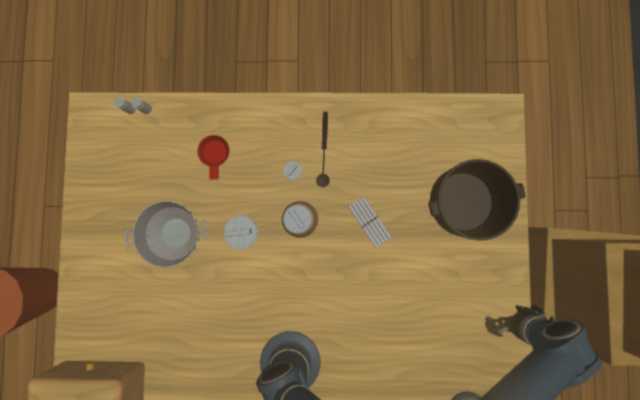

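```bash
python3 - <<'E'
import cv2
a=cv2.imread("pics/scene0.png")[120:280,190:390]; b=cv2.imread("pics/top0.png")[120:240,220:380]
cv2.imwrite("pics/scz.png",cv2.resize(a,None,fx=4,fy=3.7,interpolation=cv2.INTER_CUBIC)[:600])
cv2.imwrite("pics/topz.png",cv2.resize(b,None,fx=5,fy=5,interpolation=cv2.INTER_CUBIC))
E
```

```text
(no output)
```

View pics/topz.png

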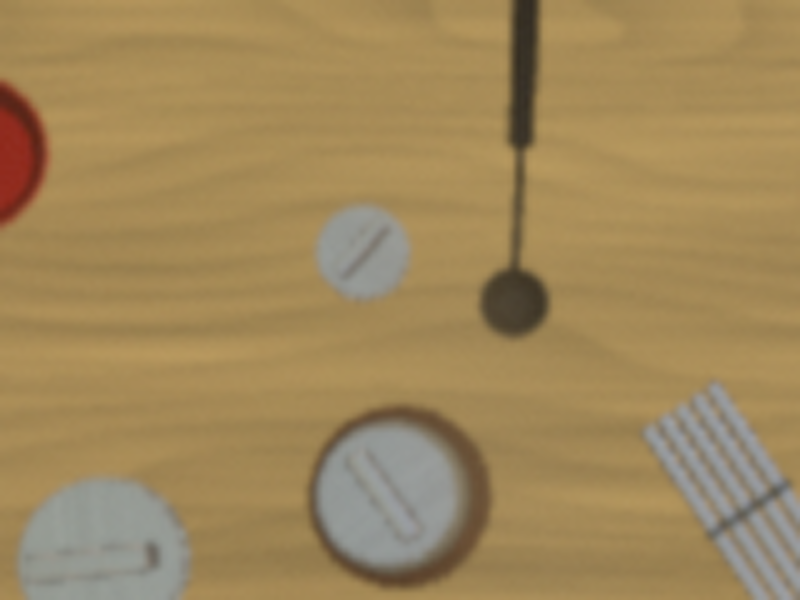

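View pics/scz.png

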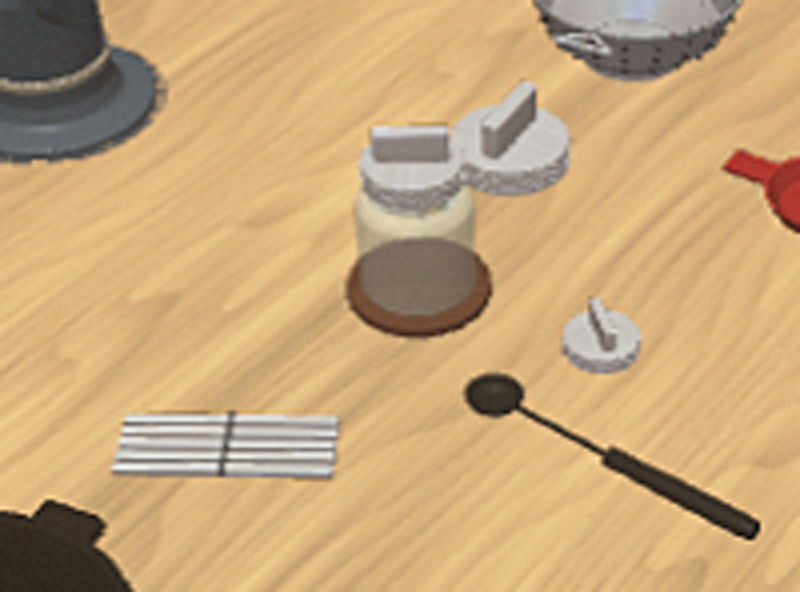

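```bash
cat > h.py <<'E'
import numpy as np, cv2
from station import *
def pix2w(m,uv,z):
    K=m['mtx']; uv=np.atleast_2d(np.array(uv,float))
    d=np.array([m['k1'],0,0,0,0.])
    p=cv2.undistortPoints(uv[:,None],K,d)[:,0]
    r=np.c_[p,np.ones(len(p))]@np.array(m['orientation']).T
    o=np.array(m['origin']); t=(z-o[2])/r[:,2]
    return o+r*t[:,None]
def w2pix(m,P):
    R=np.array(m['orientation']); c=(np.atleast_2d(P)-m['origin'])@R
    return cv2.projectPoints(c[:,None],np.zeros(3),np.zeros(3),m['mtx'],np.array([m['k1'],0,0,0,0.]))[0][:,0]
E
python3 - <<'E'
from h import *
m=camera_model('top')
f=lambda l:np.array(l)/5+np.array([219.6,119.6])
print("foot",pix2w(m,f([[400,497]]),.012))
print("lidtop",pix2w(m,f([[391,495]]),.1675))
b=pix2w(m,f([[355,452],[412,535]]),.2005);print("bar",b,b.mean(0))
d=b[1]-b[0];print(np.degrees(np.arctan2(d[1],d[0])))
m=camera_model('scene')
g=lambda l:np.array(l)/[4,3.75*.9867]+np.array([189.6,119.6])
b=pix2w(m,g([[372,129],[449,128]]),.2005);d=b[1]-b[0];print(b,np.degrees(np.arctan2(d[1],d[0])))
print("foot sc",pix2w(m,g([[419,286]]),.014))
E
```

```text
foot [[ 0.50350979 -0.02898161  0.012     ]]
lidtop [[ 0.50415325 -0.03178021  0.1675    ]]
bar [[ 0.5304003  -0.01109074  0.2005    ]
 [ 0.4794598  -0.04703432  0.2005    ]] [ 0.50493005 -0.02906253  0.2005    ]
-144.79322860269517
[[ 0.47850799 -0.04807764  0.2005    ]
 [ 0.52982903 -0.01082861  0.2005    ]] 35.97230161903356
foot sc [[ 0.50882359 -0.03621552  0.014     ]]
```

```bash
cat >> h.py <<'E'
def Rd(yaw): # tool down, tool y at yaw (deg)
    a=np.radians(yaw); y=np.array([np.cos(a),np.sin(a),0]); z=np.array([0,0,-1.]); return np.c_[np.cross(y,z),y,z]
def rel(p,yaw,s=None):
    from scipy.spatial.transform import Rotation as Ro
    s=s or state(); R=s['orientation']
    return R.T@(np.array(p)-s['tool_pos'])*1000, np.degrees(Ro.from_matrix(R.T@Rd(yaw)).as_rotvec())
E
python3 - <<'E'
from h import *
for t in ([.234,-.632,.33],[.504,-.030,.33]):
  a,b=rel(t,-54.7);print(a.round(1),b.round(2))
E
```

```text
[ -0.2  -1.  -98.8] [-1.000e-02 -0.000e+00 -1.497e+01]
[ 462.2 -471.7  -98.7] [-1.000e-02 -0.000e+00 -1.497e+01]
```

Emit:
step_arm(motion=[[[0, 0, -50], [0, 0, 0]], [[0, 0, -90], [0, 0, 0]], [[40, -40, -100], [0, 0, -3]], [[80, -80, -100], [0, 0, -6]], [[120, -122, -100], [0, 0, -9]]])

```text
t: 1.08
tool_pos: [0.3054, -0.4753, 0.3317]
orientation: [[0.871, 0.491, 0.001], [0.491, -0.871, -0.001], [0.0, 0.001, -1.0]]
ft_force: [1.0, -0.1, 0.4]
width: 1.0
```

Emit:
step_arm(motion=[[[45, -33, 0], [0, 0, -1]], [[90, -67, 0], [0, 0, -2]], [[135, -100, 0], [0, 0, -3]], [[180, -133, 0], [0, 0, -4]], [[225, -166, 0], [0, 0, -6]]])

```text
t: 1.7
tool_pos: [0.42, -0.2202, 0.3317]
orientation: [[0.815, 0.579, 0.001], [0.579, -0.815, -0.001], [0.0, 0.001, -1.0]]
ft_force: [1.0, -0.6, 0.7]
width: 1.0
```

```bash
python3 - <<'E'
from h import *
a,b=rel([.504,-.030,.30],-54.7);print(a.round(1),b.round(2))
E
```

```text
[ 178.6 -106.5   31.6] [ 0.07 -0.02  0.08]
```

Emit:
step_arm(motion=[[[45, -27, 8], [0, 0, 0]], [[90, -54, 16], [0, 0, 0]], [[135, -80, 24], [0, 0, 0]], [[179, -106, 31], [0, 0, 0]], [[179, -106, 31], [0, 0, 0]]])

```text
t: 2.33
tool_pos: [0.5048, -0.0273, 0.3001]
orientation: [[0.811, 0.585, -0.0], [0.585, -0.811, 0.002], [0.001, -0.002, -1.0]]
ft_force: [0.1, -0.6, 0.2]
width: 1.0
```

```bash
python3 - <<'E'
from h import *
s=state();print(s['tool_pos'],s['joint_positions'],s['ft_force'])
im=get_image('wrist'); m=camera_model('wrist'); cv2.imwrite("pics/w1.png",im[:,:,::-1])
np.savez("w1.npz",**m)
for n in("lid","canister","lid_grip"):
  for d in find_in(n,'wrist'): print(n,d['score'],np.array(m['origin'])+np.array(m['orientation'])@np.array(d['centre']))
E
```

```text
[ 0.5048228  -0.02725481  0.30008738] [ 25.90421931   9.93462129 -31.26282876 103.74399449   5.41771158
  67.8239986  -61.21890121] [ 0.08282671 -0.61554408  0.1573465 ]
lid 0.87 [ 0.6748162  -0.00419562  0.01907852]
lid 0.87 [0.46372426 0.17067058 0.03362681]
lid 0.82 [ 0.50602778 -0.02946601  0.16992815]
lid 0.4 [ 0.52623273 -0.26366302  0.01485174]
canister 0.64 [5.45641243e-01 2.34576403e-04 3.81781218e-02]
lid_grip 0.87 [ 0.50816314 -0.03113422  0.16865249]
lid_grip 0.65 [ 0.67706965 -0.00712876  0.01600954]
lid_grip 0.65 [0.47109403 0.16967117 0.0304397 ]
lid_grip 0.28 [ 0.66562989 -0.11900617  0.01127274]
```

View pics/w1.png

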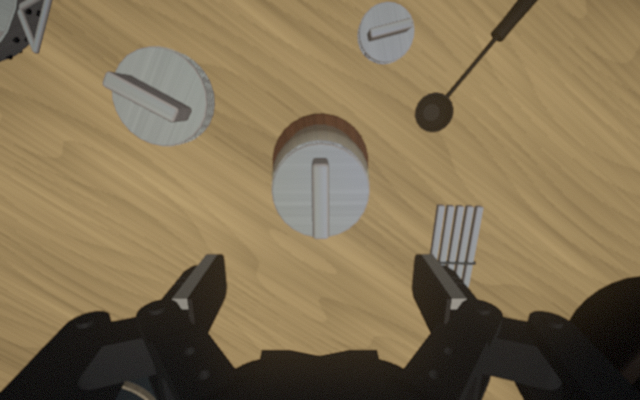

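```bash
cat > fit.py <<'E'
from h import *
from scipy.optimize import minimize
import sys
def model(x,y,yaw,z):
    t=np.linspace(0,2*np.pi,120,endpoint=False)
    rim=np.c_[x+.044*np.cos(t),y+.044*np.sin(t),np.full(120,z+.0255)]
    a=np.radians(yaw);c=np.array([np.cos(a),np.sin(a)]);n=np.array([-c[1],c[0]])
    u=np.linspace(-.032,.032,40);v=np.linspace(-.007,.007,10)
    P=np.r_[[ (u_,s*.007) for s in(-1,1) for u_ in u],[(s*.032,v_) for s in(-1,1) for v_ in v]]
    bar=np.c_[x+P@np.array([c[0],n[0]]),y+P@np.array([c[1],n[1]]),np.full(len(P),z+.0585)]
    return rim,bar
if __name__=="__main__":
    m=dict(np.load("w1.npz")); im=cv2.imread("pics/w1.png")
    g=cv2.GaussianBlur(cv2.cvtColor(im,6).astype(np.float32),(0,0),1.5)
    G=np.hypot(cv2.Sobel(g,5,1,0),cv2.Sobel(g,5,0,1)); G=np.minimum(G,60)
    def S(P):
        uv=w2pix(m,P).astype(np.float32); return cv2.remap(G,uv[:,:1],uv[:,1:],1).ravel()
    def cost(p):
        r,b=model(p[0]/1000,p[1]/1000,p[2],.142); return -(S(r).mean()+S(b).mean())
    best=None
    for x0 in(500,504,508):
      for y0 in(-34,-30,-26):
        for w in(33,36):
          o=minimize(cost,[x0,y0,w],method='Nelder-Mead',options=dict(initial_simplex=np.array([x0,y0,w])+np.vstack([np.zeros(3),np.diag([4,4,4])])))
          if best is None or o.fun<best.fun: best=o
    print(best.x,best.fun)
    r,b=model(best.x[0]/1000,best.x[1]/1000,best.x[2],.142)
    z=cv2.resize(im[100:260,220:420],None,fx=3.7,fy=3.7,interpolation=2)
    for P,c in((r,(0,0,255)),(b,(0,255,0))):
        for q in w2pix(m,P): cv2.circle(z,tuple(((q-[220,100]+.5)*3.7).astype(int)),1,c,-1)
    cv2.imwrite("pics/fit1.png",z)
    pts=lambda p:print(p)
E
python3 fit.py
```

```text
[505.32565398 -29.47493736  35.07079453] -57.437400817871094
```

View pics/fit1.png

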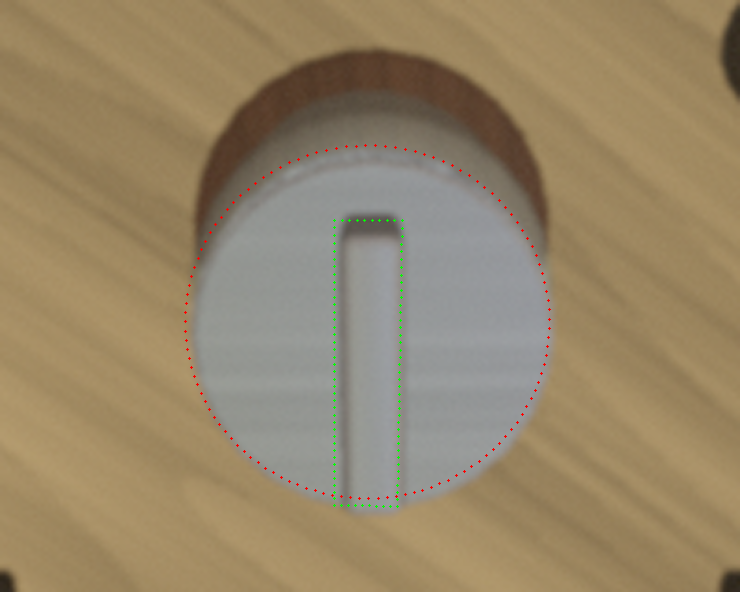

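```bash
cat > fit2.py <<'E'
from h import *
m=dict(np.load("w1.npz"))
f=lambda l:np.array(l,float)/3.7+np.array([219.5,99.5])
b=pix2w(m,f([[345,235],[401,235],[399,512],[347,512]]),.2005)
print(b[:,:2],b.mean(0)); d=b[0]+b[1]-b[2]-b[3]; print(np.degrees(np.arctan2(d[1],d[0])),np.linalg.norm(d)/2,np.linalg.norm(b[0]-b[1]),np.linalg.norm(b[2]-b[3]))
r=pix2w(m,f([[198,335],[549,335]]),.166); print(r, r.mean(0),np.linalg.norm(r[0]-r[1]))
r=pix2w(m,f([[373,162],[373,512]]),.166); print(r, r.mean(0),np.linalg.norm(r[0]-r[1]))
# foot edges
r=pix2w(m,f([[196,235],[548,235]]),.014); print('foot',r.mean(0),np.linalg.norm(r[0]-r[1]))
r=pix2w(m,f([[372,50]]),.014); print('foot back',r)
print(m['origin'])
E
python3 fit2.py
```

```text
[[ 0.52617917 -0.00887593]
 [ 0.53295694 -0.01836206]
 [ 0.48221249 -0.05466984]
 [ 0.47545755 -0.04522075]] [ 0.50420154 -0.03178215  0.2005    ]
35.603744205068445 0.06239744203610272 0.01165867560304 0.011615274394910407
[[ 0.47990475  0.00317685  0.166     ]
 [ 0.52966059 -0.0664482   0.166     ]] [ 0.50478267 -0.03163568  0.166     ] 0.08557622851001673
[[ 0.53869665 -0.00721049  0.166     ]
 [ 0.46675611 -0.05872154  0.166     ]] [ 0.50272638 -0.03296601  0.166     ] 0.08848067089410608
foot [ 0.50305982 -0.03282324  0.014     ] 0.12965385065397905
foot back [[0.55657623 0.00546308 0.014     ]]
[0.56378898 0.01177891 0.44314054]
```

Emit:
step_arm(motion=[[[0, 0, 0], [0, 0, -10]], [[0, 0, 0], [0, 0, -20]], [[0, 0, 0], [0, 0, -30]], [[0, 0, 0], [0, 0, -40]], [[0, 0, 0], [0, 0, -50]]])

```text
t: 3.15
tool_pos: [0.504, -0.0338, 0.3005]
orientation: [[0.079, 0.997, 0.0], [0.997, -0.079, -0.001], [-0.001, 0.0, -1.0]]
ft_force: [0.1, 0.3, -0.1]
width: 1.0
```

Emit:
step_arm(motion=[[[0, 0, 0], [0, 0, -10]], [[0, 0, 0], [0, 0, -20]], [[0, 0, 0], [0, 0, -30]], [[0, 0, 0], [0, 0, -40]], [[0, 0, 0], [0, 0, -50]]])

```text
t: 3.78
tool_pos: [0.504, -0.0338, 0.3005]
orientation: [[-0.713, 0.701, 0.0], [0.701, 0.713, -0.001], [-0.001, -0.001, -1.0]]
ft_force: [-0.5, 1.0, -0.8]
width: 1.002
```

Emit:
step_arm(motion=[[[0, 0, 0], [0, 0, -10]], [[0, 0, 0], [0, 0, -20]], [[0, 0, 0], [0, 0, -30]], [[0, 0, 0], [0, 0, -40]], [[0, 0, 0], [0, 0, -50]]])

```text
t: 4.4
tool_pos: [0.504, -0.0338, 0.3005]
orientation: [[-0.995, -0.095, 0.0], [-0.095, 0.995, -0.001], [-0.0, -0.001, -1.0]]
ft_force: [0.4, 0.1, -0.8]
width: 0.996
```

Emit:
step_arm(motion=[[[0, 0, 0], [0, 0, -10]], [[0, 0, 0], [0, 0, -20]], [[0, 0, 0], [0, 0, -30]], [[0, 0, 0], [0, 0, -30]], [[0, 0, 0], [0, 0, -30]]])

```text
t: 5.03
tool_pos: [0.5042, -0.0329, 0.3004]
orientation: [[-0.818, -0.575, 0.0], [-0.575, 0.818, -0.001], [0.0, -0.001, -1.0]]
ft_force: [0.8, 0.2, -0.0]
width: 1.0
```

```bash
python3 - <<'E'
from h import *
s=state();print(s['t'],s['tool_pos'],s['orientation'],s['joint_positions'])
im=get_image('wrist'); m=camera_model('wrist'); cv2.imwrite("pics/w2.png",im[:,:,::-1])
np.savez("w2.npz",**m)
uv=w2pix(m,[[.504,-.031,.2005]])[0].round();print(uv)
x0,y0=int(uv[0])-100,int(uv[1])-80;print(x0,y0)
z=cv2.resize(im[max(y0,0):y0+160,x0:x0+200,::-1],None,fx=3.7,fy=3.7,interpolation=2);cv2.imwrite("pics/w2z.png",z)
E
```

```text
5.025 [ 0.50415336 -0.03291479  0.30036849] [[-8.18292158e-01 -5.74802515e-01  1.12311907e-04]
 [-5.74802464e-01  8.18291962e-01 -6.26688332e-04]
 [ 2.68318099e-04 -5.77371308e-04 -9.99999797e-01]] [ 47.10100416  14.82339311 -57.07152778 102.86526038  13.2956303
  69.46421741 111.26755188]
[321. 201.]
221 121
```

View pics/w2z.png

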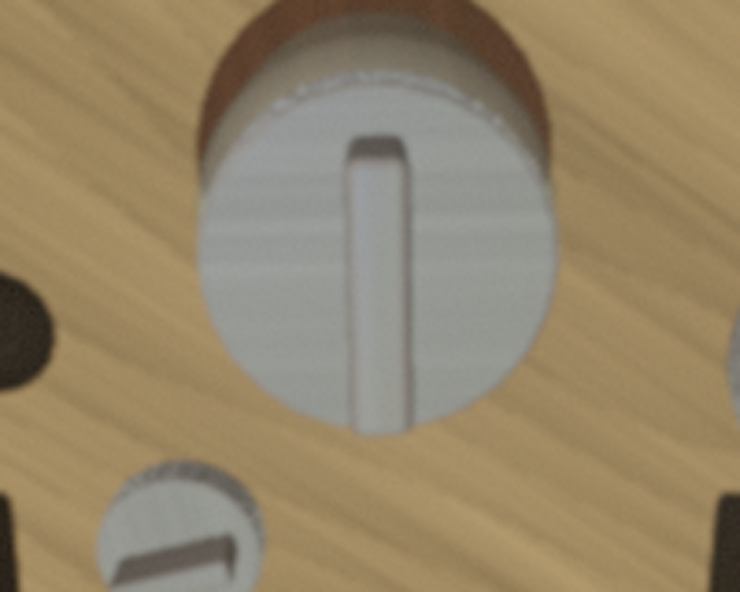

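```bash
cat > shot.py <<'E'
from h import *
import sys
k=sys.argv[1]
for i in range(2):
    s=state(); m=camera_model('wrist'); im=get_image('wrist'); 
    print(s['t'],s['tool_pos'],s['joint_positions'].round(1),m['origin'])
np.savez(f"w{k}.npz",**m); cv2.imwrite(f"pics/w{k}.png",im[:,:,::-1])
uv=w2pix(m,[[.504,-.031,.19]])[0].round()
x0,y0=int(uv[0])-100,max(int(uv[1])-80,0);print(x0,y0)
z=cv2.resize(im[y0:y0+160,x0:x0+200,::-1],None,fx=3.7,fy=3.7,interpolation=2);cv2.imwrite(f"pics/w{k}z.png",z)
E
python3 shot.py 3
```

```text
5.075 [ 0.50418218 -0.03262079  0.30038698] [ 47.1  14.8 -57.1 102.9  13.3  69.5 111.3] [ 0.44492537 -0.07466517  0.44336607]
5.125 [ 0.50421162 -0.03240376  0.30038871] [ 47.1  14.8 -57.1 102.9  13.3  69.5 111.3] [ 0.44498578 -0.07448569  0.44336818]
221 118
```

View pics/w3z.png

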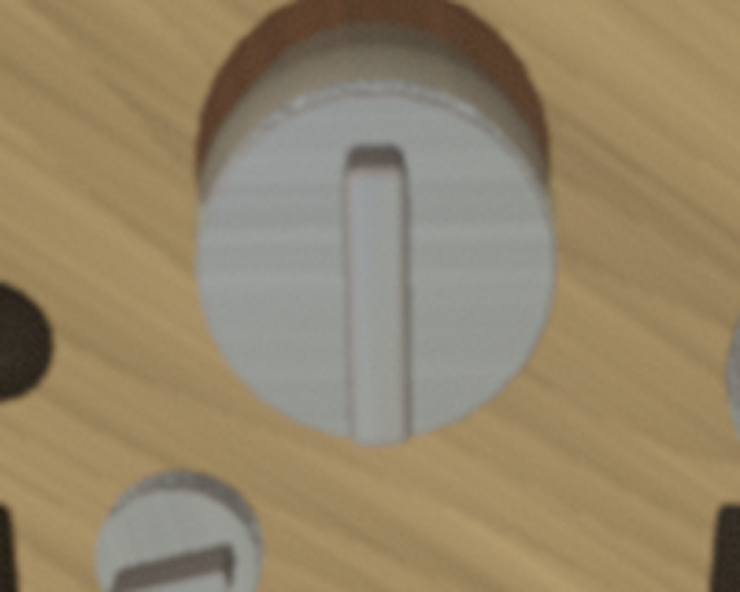

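```bash
cat > meas.py <<'E'
from h import *
def run(k,off,top,bot,l,r,rl=None):
    m=dict(np.load(f"w{k}.npz")); f=lambda q:np.array(q,float)/3.7+np.array(off)-.5
    b=pix2w(m,f([[l[0],top],[r[0],top],[r[1],bot],[l[1],bot]]),.2005)
    d=b[0]+b[1]-b[2]-b[3]
    print(b.mean(0)[:2],np.degrees(np.arctan2(d[1],d[0])),np.linalg.norm(d)/2,np.linalg.norm(b[0]-b[1]),np.linalg.norm(b[2]-b[3]))
    if rl:
        q=pix2w(m,f([[rl[0],rl[2]],[rl[1],rl[2]]]),.166); print('rim',q.mean(0)[:2],np.linalg.norm(q[0]-q[1]))
E
python3 - <<'E'
from meas import *
run(3,(221,118),165,443,(346,349),(405,410),(197,555,250))
E
```

```text
[ 0.5030107 -0.0300452] -143.86593463291672 0.06257140100451188 0.012283276095781946 0.01362564580169244
rim [ 0.49928958 -0.03268004] 0.08694050464728896
```

Emit:
step_arm(motion=[[[0, 0, 0], [0, 0, 10]], [[0, 0, 0], [0, 0, 20]], [[0, 0, 0], [0, 0, 30]], [[0, 0, 0], [0, 0, 40]], [[0, 0, 0], [0, 0, 50]]])

```text
t: 5.8
tool_pos: [0.5042, -0.0319, 0.3004]
orientation: [[-0.966, 0.26, 0.0], [0.26, 0.966, -0.0], [-0.0, -0.0, -1.0]]
ft_force: [0.0, -0.8, 0.9]
width: 0.999
```

Emit:
step_arm(motion=[[[0, 0, 0], [0, 0, 10]], [[0, 0, 0], [0, 0, 20]], [[0, 0, 0], [0, 0, 30]], [[0, 0, 0], [0, 0, 40]], [[0, 0, 0], [0, 0, 50]]])

```text
t: 6.42
tool_pos: [0.5043, -0.0318, 0.3004]
orientation: [[-0.422, 0.907, 0.0], [0.907, 0.422, -0.0], [-0.0, 0.0, -1.0]]
ft_force: [0.3, -0.4, -1.1]
width: 1.002
```

Emit:
step_arm(motion=[[[0, 0, 0], [0, 0, 10]], [[0, 0, 0], [0, 0, 20]], [[0, 0, 0], [0, 0, 30]], [[0, 0, 0], [0, 0, 40]], [[0, 0, 0], [0, 0, 50]]])

```text
t: 7.05
tool_pos: [0.5043, -0.0318, 0.3004]
orientation: [[0.423, 0.906, 0.0], [0.906, -0.423, -0.0], [-0.0, 0.0, -1.0]]
ft_force: [0.2, -0.6, 0.1]
width: 1.002
```

Emit:
step_arm(motion=[[[0, 0, 0], [0, 0, 10]], [[0, 0, 0], [0, 0, 20]], [[0, 0, 0], [0, 0, 30]], [[0, 0, 0], [0, 0, 30]], [[0, 0, 0], [0, 0, 30]]])

```text
t: 7.68
tool_pos: [0.5042, -0.0318, 0.3003]
orientation: [[0.814, 0.58, 0.0], [0.58, -0.814, -0.0], [0.0, 0.0, -1.0]]
ft_force: [-0.2, 0.3, -0.4]
width: 0.999
```

```bash
python3 shot.py 4
```

```text
7.675 [ 0.50424923 -0.03181128  0.30033728] [ 25.6   9.8 -30.3 103.8   5.3  67.8 -61. ] [0.56364975 0.01009913 0.44332808]
7.725 [ 0.50427703 -0.03187679  0.30033867] [ 25.6   9.8 -30.3 103.8   5.3  67.8 -61. ] [0.56367472 0.01001564 0.44331317]
218 116
```

View pics/w4z.png

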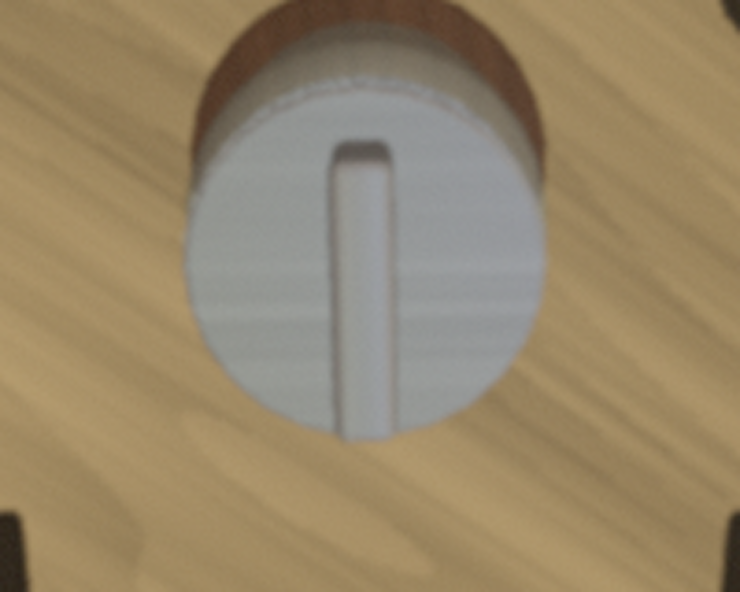

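```bash
python3 - <<'E'
from meas import *
run(4,(218,116),160,439,(332,339),(394,397),(186,546,260))
from fit import model
# overlay both at hypotheses
for k,off in((3,(221,118)),(4,(218,116))):
    m=dict(np.load(f"w{k}.npz")); im=cv2.imread(f"pics/w{k}.png")
    z=cv2.imread(f"pics/w{k}z.png")
    r,b=model(.5042,-.0308,35.6,.142)
    for P,c in((r,(0,0,255)),(b,(0,255,0))):
        for q in w2pix(m,P): cv2.circle(z,tuple(((q-off+.5)*3.7).astype(int)),1,c,-1)
    cv2.imwrite(f"pics/o{k}.png",z)
a=[cv2.imread(f"pics/o{k}.png")[50:500,150:590] for k in(3,4)]
cv2.imwrite("pics/o34.png",cv2.resize(np.hstack(a),(800,409)))
E
```

```text
[ 0.50490514 -0.02900247] 36.251634758816074 0.06242608594785696 0.012867846630215066 0.012916769862991678
rim [ 0.50578558 -0.02813439] 0.08747943349562866
```

View pics/o34.png

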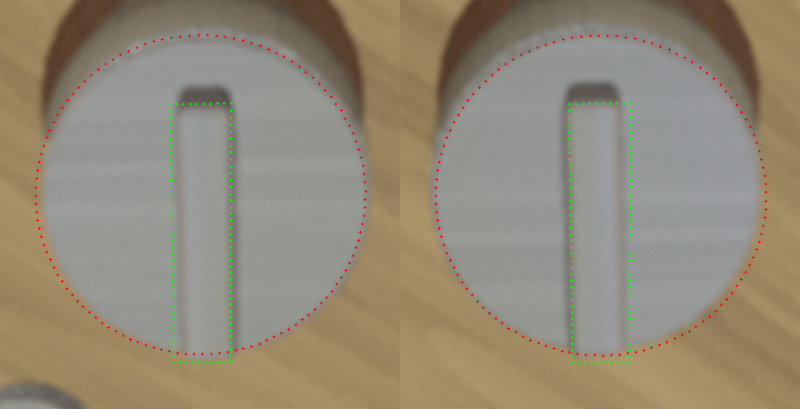

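```bash
python3 - <<'E'
from h import *
a,b=rel([.504,-.0295,.1735],-54.1);print(a.round(1),b.round(2))
E
```

```text
[  1.2  -2.1 126.8] [ 0.   -0.   -0.49]
```

Emit:
step_arm(motion=[[[1.2, -2.1, 25], [0, 0, -0.5]], [[1.2, -2.1, 50], [0, 0, -0.5]], [[1.2, -2.1, 70], [0, 0, -0.5]], [[1.2, -2.1, 85], [0, 0, -0.5]], [[1.2, -2.1, 90], [0, 0, -0.5]]], jaw=35)

```text
t: 8.4
tool_pos: [0.5037, -0.0296, 0.2096]
orientation: [[0.811, 0.586, -0.001], [0.586, -0.811, 0.0], [-0.001, -0.001, -1.0]]
ft_force: [-0.8, -0.3, 0.8]
width: 0.351
```

Emit:
step_arm(motion=[[[0, 0, 10], [0, 0, 0]], [[0, 0, 20], [0, 0, 0]], [[0, 0, 30], [0, 0, 0]], [[0, 0, 36], [0, 0, 0]], [[0, 0, 36], [0, 0, 0]]])

```text
t: 9.02
tool_pos: [0.5038, -0.0295, 0.1738]
orientation: [[0.811, 0.585, -0.001], [0.585, -0.811, 0.0], [-0.001, -0.001, -1.0]]
ft_force: [0.4, -1.6, 0.2]
width: 0.354
```

```bash
python3 - <<'E'
from h import *
s=state();print(s['tool_pos'],s['ft_force'],s['ft_torque'],s['width'])
im=get_image('wrist');cv2.imwrite("pics/w5.png",im[:,:,::-1])
im=get_image('scene');cv2.imwrite("pics/s5.png",cv2.resize(im[100:260,200:400,::-1],None,fx=3.7,fy=3.7,interpolation=2))
s=state();print(s['tool_pos'],s['ft_force'],s['ft_torque'])
E
```

```text
[ 0.50377608 -0.02951077  0.17383265] [ 0.38636659 -1.55641579  0.20055583] [-0.03180493 -0.01305288  0.0149137 ] 0.35377293207168486
[ 0.50427723 -0.02948065  0.1744955 ] [-0.3088506  -0.19075271 -0.92182116] [ 0.01632648  0.04572809 -0.02563504]
```

View pics/w5.png

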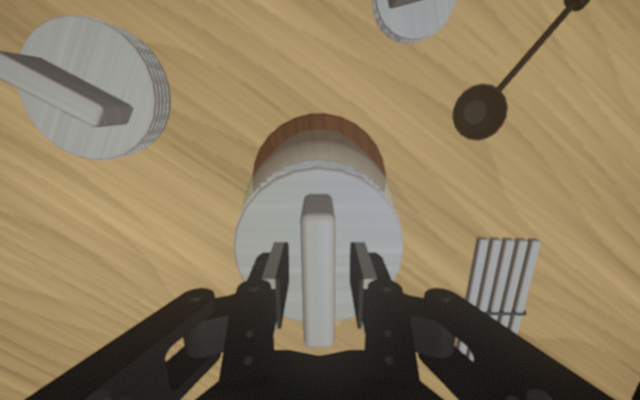

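View pics/s5.png

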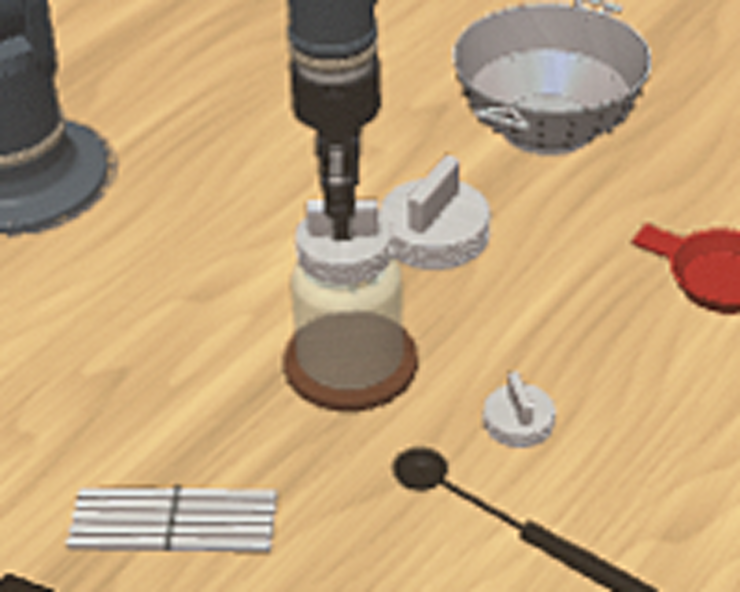

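Emit:
step_arm(motion=[[[0, 0, 0], [0, 0, 0]], [[0, 0, 0], [0, 0, 0]], [[0, 0, 0], [0, 0, 0]], [[0, 0, 0], [0, 0, 0]]], jaw=0, newtons=30)

```text
t: 9.62
tool_pos: [0.5043, -0.0294, 0.1747]
orientation: [[0.811, 0.585, 0.001], [0.585, -0.811, -0.0], [0.001, 0.0, -1.0]]
ft_force: [0.0, 0.2, 3.5]
width: 0.157
```

Emit:
step_arm(motion=[[[0, 0, 0.5], [0, 0, 0]], [[0, 0, 0.5], [0, 0, 0]]])

```text
t: 9.88
tool_pos: [0.5044, -0.0294, 0.1745]
orientation: [[0.811, 0.585, 0.001], [0.585, -0.811, -0.0], [0.0, 0.001, -1.0]]
ft_force: [-1.6, 1.2, 6.2]
width: 0.155
```

```bash
cat > st.py <<'E'
from h import *
s=state();print(s['t'],(s['tool_pos']*1000).round(2),'yaw',np.degrees(np.arctan2(s['orientation'][1,1],s['orientation'][0,1])).round(2),'F',s['ft_force'].round(2),'T',s['ft_torque'].round(3),s['width'].round(3),s['joint_positions'].round(1))
E
python3 st.py
```

```text
Traceback (most recent call last):
  File "st.py", line 2, in <module>
    s=state();print(s['t'],(s['tool_pos']*1000).round(2),'yaw',np.degrees(np.arctan2(s['orientation'][1,1],s['orientation'][0,1])).round(2),'F',s['ft_force'].round(2),'T',s['ft_torque'].round(3),s['width'].round(3),s['joint_positions'].round(1))
                                                                                                                                                                                                   ^^^^^^^^^^^^^^^^
AttributeError: 'float' object has no attribute 'round'
```

Emit:
step_arm(motion=[[[0, 0, 0], [0, 0, -1]], [[0, 0, 0], [0, 0, -2]], [[0, 0, 0], [0, 0, -3]], [[0, 0, 0], [0, 0, -4]]])

```text
t: 10.38
tool_pos: [0.5049, -0.0296, 0.1745]
orientation: [[0.768, 0.64, 0.002], [0.64, -0.768, 0.0], [0.002, 0.001, -1.0]]
ft_force: [-0.3, 0.7, 4.2]
width: 0.154
```

```bash
sed -i "s/s\['width'\].round(3)/round(float(s['width']),3)/" st.py; python3 st.py
```

```text
10.375 [504.89 -29.56 174.54] yaw -50.18 F [-0.28  0.72  4.19] T [ 0.031  0.054 -0.17 ] 0.154 [ 23.8  17.3 -30.2 112.9  10.9  52.4 -62.1]
```

Emit:
step_arm(motion=[[[0, 0, 0.3], [0, 0, -1]], [[0, 0, 0.3], [0, 0, -2]], [[0, 0, 0.3], [0, 0, -3]], [[0, 0, 0.3], [0, 0, -4]], [[0, 0, 0.3], [0, 0, -5]]])

```text
t: 11.0
tool_pos: [0.5052, -0.0293, 0.1745]
orientation: [[0.709, 0.705, 0.003], [0.705, -0.709, 0.0], [0.002, 0.002, -1.0]]
ft_force: [0.9, 0.7, 7.0]
width: 0.157
```

```bash
python3 st.py
```

```text
11.0 [505.19 -29.3  174.55] yaw -45.18 F [0.86 0.7  6.97] T [ 0.226  0.009 -0.19 ] 0.157 [ 24.6  17.5 -31.2 112.8  11.3  52.5 -57.6]
```

Emit:
step_arm(motion=[[[0, 0, 0], [0, 0, -1]], [[0, 0, 0], [0, 0, -2]], [[0, 0, 0], [0, 0, -3]], [[0, 0, 0], [0, 0, -4]], [[0, 0, 0], [0, 0, -5]]])

```text
t: 11.62
tool_pos: [0.5052, -0.0292, 0.1745]
orientation: [[0.645, 0.764, 0.003], [0.764, -0.645, 0.0], [0.002, 0.002, -1.0]]
ft_force: [-0.7, 1.3, 6.5]
width: 0.161
```

```bash
python3 st.py
```

```text
11.625 [505.18 -29.16 174.54] yaw -40.17 F [-0.7   1.34  6.46] T [ 0.199  0.045 -0.182] 0.161 [ 25.4  17.7 -32.2 112.8  11.7  52.6 -53. ]
```

Emit:
step_arm(motion=[[[0, 0, 0], [0, 0, -1.2]], [[0, 0, 0], [0, 0, -2.4]], [[0, 0, 0], [0, 0, -3.6]], [[0, 0, 0], [0, 0, -4.8]], [[0, 0, 0], [0, 0, -6]]])

```text
t: 12.25
tool_pos: [0.5053, -0.0287, 0.1746]
orientation: [[0.562, 0.827, 0.003], [0.827, -0.562, 0.001], [0.003, 0.002, -1.0]]
ft_force: [0.7, 2.8, 5.7]
width: 0.162
```

```bash
python3 st.py
```

```text
12.25 [505.27 -28.7  174.56] yaw -34.17 F [0.68 2.78 5.68] T [ 0.556 -0.012 -0.17 ] 0.162 [ 26.3  17.9 -33.4 112.7  12.2  52.7 -47.4]
```

Emit:
step_arm(motion=[[[0.4, -0.3, 0], [0, 0, -1.2]], [[0.4, -0.3, 0], [0, 0, -2.4]], [[0.4, -0.3, 0], [0, 0, -3.6]], [[0.4, -0.3, 0], [0, 0, -4.8]], [[0.4, -0.3, 0], [0, 0, -6]]])

```text
t: 12.88
tool_pos: [0.5033, -0.0294, 0.1729]
orientation: [[0.471, 0.882, -0.002], [0.882, -0.471, -0.0], [-0.001, -0.001, -1.0]]
ft_force: [-0.2, 0.8, -2.3]
width: 0.156
```

```bash
python3 st.py
```

```text
12.875 [503.28 -29.43 172.87] yaw -28.11 F [-0.23  0.82 -2.3 ] T [-0.031  0.023 -0.012] 0.156 [ 27.3  18.2 -34.6 112.9  12.8  52.8 -41.9]
```

Emit:
step_arm(motion=[[[0, 0, 1], [0, 0, 0]], [[0, 0, 2], [0, 0, 0]]])

```text
t: 13.12
tool_pos: [0.5038, -0.0292, 0.1712]
orientation: [[0.472, 0.881, -0.001], [0.881, -0.472, -0.0], [-0.0, -0.0, -1.0]]
ft_force: [0.6, -0.6, -1.1]
width: 0.154
```

```bash
python3 st.py
```

```text
13.125 [503.78 -29.16 171.23] yaw -28.18 F [ 0.62 -0.62 -1.15] T [-0.001 -0.012 -0.022] 0.154 [ 27.2  18.3 -34.5 112.9  13.   52.6 -42.1]
```

Falling freely.

Emit:
step_arm(motion=[[[0, 0, 1], [0, 0, 0]], [[0, 0, 2], [0, 0, 0]], [[0, 0, 3], [0, 0, 0]]])

```text
t: 13.5
tool_pos: [0.504, -0.029, 0.1685]
orientation: [[0.472, 0.882, 0.0], [0.882, -0.472, -0.0], [-0.0, 0.0, -1.0]]
ft_force: [0.2, 0.1, -0.9]
width: 0.154
```

Emit:
step_arm(motion=[[[0, 0, 0.7], [0, 0, 0]], [[0, 0, 1.5], [0, 0, 0]]])

```text
t: 13.75
tool_pos: [0.504, -0.029, 0.167]
orientation: [[0.472, 0.882, 0.0], [0.882, -0.472, -0.0], [-0.0, 0.0, -1.0]]
ft_force: [0.3, 0.2, -1.7]
width: 0.152
```

Emit:
step_arm(motion=[[[0, 0, 0.7], [0, 0, 0]], [[0, 0, 1.2], [0, 0, 0]], [[0, 0, 1.6], [0, 0, 0]]])

```text
t: 14.12
tool_pos: [0.5041, -0.029, 0.1657]
orientation: [[0.472, 0.882, 0.0], [0.882, -0.472, -0.0], [-0.0, 0.0, -1.0]]
ft_force: [-1.2, 0.2, 2.3]
width: 0.155
```

Emit:
step_arm(motion=[[[0, 0, 0.3], [0, 0, 0]], [[0, 0, 0.3], [0, 0, 0]]])

```text
t: 14.38
tool_pos: [0.5041, -0.029, 0.1656]
orientation: [[0.472, 0.882, 0.0], [0.882, -0.472, -0.0], [-0.0, 0.0, -1.0]]
ft_force: [-2.3, -0.8, 4.9]
width: 0.158
```

```bash
python3 st.py
```

```text
14.375 [504.11 -29.03 165.59] yaw -28.17 F [-2.32 -0.76  4.92] T [-0.021  0.52  -0.009] 0.158 [ 27.   18.7 -34.4 113.3  13.4  51.9 -42.5]
```

Emit:
step_arm(motion=[[[-0.1, -0.2, 0], [0, 0, 2]], [[-0.1, -0.2, 0], [0, 0, 4]], [[-0.1, -0.2, 0], [0, 0, 6]], [[-0.1, -0.2, 0], [0, 0, 8]]])

```text
t: 14.88
tool_pos: [0.5046, -0.0291, 0.1656]
orientation: [[0.592, 0.806, 0.002], [0.806, -0.592, -0.0], [0.001, 0.002, -1.0]]
ft_force: [1.0, -0.2, 4.0]
width: 0.16
```

```bash
python3 st.py
```

```text
14.875 [504.62 -29.06 165.56] yaw -36.29 F [ 1.01 -0.19  4.03] T [-0.133 -0.11   0.088] 0.16 [ 25.6  18.4 -32.7 113.3  12.6  51.6 -49.9]
```

Emit:
step_arm(motion=[[[0, 0, 0], [0, 0, 2]], [[0, 0, 0], [0, 0, 4]], [[0, 0, 0], [0, 0, 6]], [[0, 0, 0.1], [0, 0, 8]]])

```text
t: 15.38
tool_pos: [0.5035, -0.0288, 0.1648]
orientation: [[0.698, 0.716, -0.001], [0.716, -0.698, 0.0], [-0.0, -0.001, -1.0]]
ft_force: [-0.0, 0.2, 3.8]
width: 0.159
```

```bash
python3 st.py
```

```text
15.375 [503.53 -28.76 164.81] yaw -44.3 F [-0.04  0.22  3.76] T [ 0.22  -0.026  0.083] 0.159 [ 24.3  18.2 -31.1 113.5  11.8  51.5 -57.2]
```

Emit:
step_arm(motion=[[[0, 0, 0.2], [0, 0, 2]], [[0, 0, 0.4], [0, 0, 4]], [[0, 0, 0.6], [0, 0, 6]], [[0, 0, 0.8], [0, 0, 8]]])

```text
t: 15.88
tool_pos: [0.5036, -0.0291, 0.1641]
orientation: [[0.791, 0.611, -0.0], [0.611, -0.791, -0.0], [-0.0, -0.0, -1.0]]
ft_force: [-0.7, 0.5, 1.9]
width: 0.156
```

```bash
python3 st.py
```

```text
15.875 [503.63 -29.09 164.1 ] yaw -52.31 F [-0.66  0.51  1.89] T [0.149 0.023 0.079] 0.156 [ 23.   17.9 -29.5 113.6  11.2  51.2 -64.6]
```

Emit:
step_arm(motion=[[[0, 0, 0.3], [0, 0, 2]], [[0, 0, 0.6], [0, 0, 4]], [[0, 0, 0.8], [0, 0, 6]], [[0, 0, 1.0], [0, 0, 8]], [[0, 0, 1.2], [0, 0, 10]]])

```text
t: 16.5
tool_pos: [0.504, -0.0292, 0.1631]
orientation: [[0.886, 0.465, 0.0], [0.465, -0.886, -0.0], [0.0, 0.0, -1.0]]
ft_force: [-0.1, 0.2, 3.7]
width: 0.158
```

```bash
python3 st.py
```

```text
16.5 [503.95 -29.16 163.1 ] yaw -62.31 F [-0.06  0.15  3.66] T [-0.03  -0.044  0.031] 0.158 [ 21.4  17.7 -27.4 113.7  10.4  50.9 -73.9]
```

Emit:
step_arm(motion=[[[0, 0, 0.2], [0, 0, 2]], [[0, 0, 0.4], [0, 0, 4]], [[0, 0, 0.6], [0, 0, 6]], [[0, 0, 0.8], [0, 0, 8]], [[0, 0, 0.9], [0, 0, 10]]])

```text
t: 17.12
tool_pos: [0.5039, -0.029, 0.1622]
orientation: [[0.953, 0.304, 0.0], [0.304, -0.953, -0.0], [0.0, 0.0, -1.0]]
ft_force: [0.4, -0.4, 4.4]
width: 0.163
```

```bash
python3 st.py
```

```text
17.125 [503.93 -29.02 162.17] yaw -72.3 F [ 0.37 -0.39  4.38] T [ 0.099 -0.108  0.098] 0.163 [ 19.7  17.5 -25.5 113.9   9.6  50.6 -83.1]
```

Emit:
step_arm(motion=[[[0, 0, 0.2], [0, 0, 2]], [[0, 0, 0.4], [0, 0, 4]], [[0, 0, 0.6], [0, 0, 6]], [[0, 0, 0.7], [0, 0, 8]], [[0, 0, 0.8], [0, 0, 9]]])

```text
t: 17.75
tool_pos: [0.5039, -0.029, 0.1614]
orientation: [[0.988, 0.152, 0.0], [0.152, -0.988, -0.0], [0.0, 0.0, -1.0]]
ft_force: [-0.4, 0.8, 5.2]
width: 0.162
```

```bash
python3 st.py
```

```text
17.75 [503.85 -28.98 161.38] yaw -81.24 F [-0.44  0.76  5.23] T [ 0.088 -0.099  0.089] 0.162 [ 18.3  17.3 -23.7 114.    9.   50.4 -91.4]
```

Emit:
step_arm(motion=[[[0, 0, 0.1], [0, 0, 1]], [[0, 0, 0.2], [0, 0, 2]], [[0, 0, 0.25], [0, 0, 3]], [[0, 0, 0.3], [0, 0, 4]], [[0, 0, 0.4], [0, 0, 5]]])

```text
t: 18.38
tool_pos: [0.5037, -0.0291, 0.1609]
orientation: [[0.998, 0.066, -0.0], [0.066, -0.998, -0.0], [-0.0, 0.0, -1.0]]
ft_force: [-0.1, 0.3, 5.4]
width: 0.158
```

```bash
python3 st.py
```

```text
18.375 [503.74 -29.05 160.88] yaw -86.24 F [-0.1   0.26  5.44] T [ 0.113 -0.025  0.072] 0.158 [ 17.5  17.2 -22.7 114.1   8.6  50.3 -96. ]
```

Emit:
step_arm(motion=[[[0, 0, 0.05], [0, 0, 0.7]], [[0, 0, 0.1], [0, 0, 1.4]], [[0, 0, 0.15], [0, 0, 2]]])

```text
t: 18.75
tool_pos: [0.5038, -0.0291, 0.1607]
orientation: [[1.0, 0.031, -0.0], [0.031, -1.0, -0.0], [-0.0, 0.0, -1.0]]
ft_force: [0.7, -0.2, 3.9]
width: 0.157
```

```bash
python3 st.py
```

```text
18.75 [503.75 -29.09 160.69] yaw -88.2 F [ 0.73 -0.2   3.85] T [-0.023 -0.066  0.066] 0.157 [ 17.2  17.2 -22.4 114.1   8.4  50.2 -97.9]
```

Emit:
step_arm(motion=[[[0, 0, 0.05], [0, 0, 0.5]], [[0, 0, 0.1], [0, 0, 1]], [[0, 0, 0.1], [0, 0, 1.3]]])

```text
t: 19.12
tool_pos: [0.5039, -0.029, 0.1607]
orientation: [[1.0, 0.01, 0.0], [0.01, -1.0, -0.0], [0.0, 0.0, -1.0]]
ft_force: [1.2, -0.2, 4.1]
width: 0.157
```

```bash
python3 st.py
```

```text
19.125 [503.87 -29.05 160.7 ] yaw -89.42 F [ 1.24 -0.19  4.12] T [ 0.008 -0.148  0.531] 0.157 [ 17.   17.2 -22.1 114.1   8.4  50.2 -99. ]
```

Hard stop felt (torque 0.53 N m, no more descent). I'll relieve the twist and release.

Emit:
step_arm(motion=[[[0, 0, -0.3], [0, 0, -0.8]], [[0, 0, -0.5], [0, 0, -0.9]], [[0, 0, -0.5], [0, 0, -0.9]]])

```text
t: 19.5
tool_pos: [0.5038, -0.0291, 0.1608]
orientation: [[1.0, 0.024, -0.0], [0.024, -1.0, 0.0], [-0.0, -0.0, -1.0]]
ft_force: [2.2, 0.1, -1.6]
width: 0.152
```

```bash
python3 st.py
```

```text
19.5 [503.79 -29.1  160.83] yaw -88.6 F [ 2.21  0.12 -1.64] T [ 0.079 -0.567  0.135] 0.152 [ 17.1  17.2 -22.3 114.1   8.4  50.2 -98.2]
```

Emit:
step_arm(motion=[[[0, 0, -0.3], [0, 0, 0]], [[0, 0, -0.8], [0, 0, 0]], [[0, 0, -1], [0, 0, 0]], [[0, 0, -1], [0, 0, 0]], [[0, 0, -1], [0, 0, 0]]], jaw=45)

```text
t: 20.12
tool_pos: [0.5037, -0.029, 0.1622]
orientation: [[1.0, 0.025, -0.0], [0.025, -1.0, -0.0], [-0.0, 0.0, -1.0]]
ft_force: [-1.1, 0.2, 0.3]
width: 0.447
```

```bash
python3 st.py
```

```text
20.125 [503.74 -29.02 162.17] yaw -88.57 F [-1.15  0.24  0.28] T [ 0.018 -0.004  0.026] 0.447 [ 17.2  17.1 -22.3 114.    8.3  50.4 -98.2]
```

Free. Rise straight up.

Emit:
step_arm(motion=[[[0, 0, -5], [0, 0, 0]], [[0, 0, -15], [0, 0, 0]], [[0, 0, -30], [0, 0, 0]], [[0, 0, -50], [0, 0, 0]], [[0, 0, -70], [0, 0, 0]]])

```text
t: 20.75
tool_pos: [0.504, -0.029, 0.2339]
orientation: [[1.0, 0.025, 0.001], [0.025, -1.0, -0.0], [0.001, 0.0, -1.0]]
ft_force: [0.4, -0.0, 0.1]
width: 0.455
```

Emit:
step_arm(motion=[[[0, 0, -30], [0, 0, 0]], [[0, 0, -60], [0, 0, 0]], [[0, 0, -70], [0, 0, 0]], [[0, 0, -70], [0, 0, 0]], [[0, 0, -70], [0, 0, 0]]])

```text
t: 21.38
tool_pos: [0.5031, -0.0291, 0.301]
orientation: [[1.0, 0.025, -0.002], [0.025, -1.0, 0.0], [-0.002, -0.0, -1.0]]
ft_force: [-0.6, 0.6, -1.2]
width: 0.451
```

```bash
python3 shot.py 6; python3 - <<'E'
from h import *
im=get_image('scene');cv2.imwrite("pics/s6.png",im[:,:,::-1])
a=cv2.resize(im[100:260,200:400,::-1],(400,320)); b=cv2.resize(cv2.imread("pics/w6.png"),(400,250))
c=np.zeros((320,800,3),np.uint8);c[:,:400]=a;c[:250,400:]=b;cv2.imwrite("pics/end.png",c)
E
```

```text
21.375 [ 0.50305169 -0.02907181  0.30103384] [ 19.    8.9 -23.1 104.1   3.8  67.8 -93.8] [ 0.57622418 -0.02756872  0.44383974]
21.425 [ 0.50308348 -0.0290652   0.30092401] [ 19.    8.9 -23.1 104.1   3.8  67.8 -93.8] [ 0.57626819 -0.02757038  0.44371713]
221 115
```

View pics/end.png

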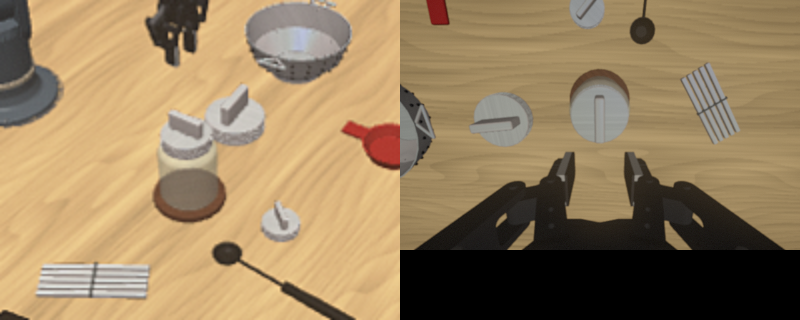

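The pictures show the lid level and sitting low on the canister (scene crop about (187,135), wrist about (599,107)). The gripper is clear and the other things look unmoved.

```bash
python3 -c "
from station import *
print(close_job())"
```

```text
the job is handed in; nothing more can be done
None
```

The lid is screwed home and released, and I handed the job in at about 21.5 s. No verdict was reported.

- **Grasp:** I found the lid on the canister with all three cameras and pinched its bar at about 30 N.
- **Backward:** I turned it anticlockwise under about 4 to 7 N. It dropped after roughly 20 to 26 degrees, and following it down gave about 9.0 mm of drop to the thread entry.
- **Forward:** I turned it clockwise about 61 degrees. It ran down 4.9 mm before hitting a hard stop, where the twist rose to 0.53 N m. I eased the twist off by about 1 degree, let go and rose clear.

**Last checks:**
- The 4.9 mm run-down matches the 5 mm expected for home, so the lid should be well under the 1.5 mm limit. This comes from the tool height, not a direct measurement of the lid.
- Wrist force during the screwing stayed under about 8 N at each reading.
- In the final pictures the lid sits level on the canister, and the trivet, spoon, colander and holder look unmoved. The crock is mostly outside those pictures, but nothing went near it.

**A reading that disagreed:** the first wrist-camera measurement was taken before the arm had settled, so I dropped it. I used two settled views from opposite sides instead; they differed by about 2 mm, and their average agreed with the fixed cameras.

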